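# Raise the guard window of the gearbox stand to the mark

## Robot

A 7-joint arm with a two-finger parallel gripper is mounted at the origin on the work surface. World frame = base frame: x ahead of the robot, y to its left, z up, the work surface at z = 0. Lengths are in m, angles in rad, forces in N, time in s.
With the tool pointing down it reaches from about 0.425 to 0.925 m from the base axis. Payload 6.8 kg.
Tool frame: the origin (TCP) lies at the very end of the fingers, on their centre line; the grasp point (between the pads) lies 19 mm behind it; z points along the fingers, x is the direction in which the jaws open and shut, and the axes are right-handed (so a half turn about z gives the same grasp; the last joint's range is limited). The gripper opens to 85 mm and grips with 20 to 120 N. Pads are 22 mm wide; open, the fingers measure 114 mm over their backs; the gripper's body (76 mm by 85 mm) begins 54 mm behind the grasp point. The pads swing forward as they close: fully open they stand 13 mm farther back than shut.
Start: joints at [-1.301, 0.477, 0.022, 1.555, -0.011, 1.109, -0.083], TCP at [0.249, 0.627, 0.231] pointing down, gripper open.
Joint ranges: [-2.96, 2.96], [-0.34, 2.1], [-1.41, 1.46], [0.24, 2.44], [-1.37, 4.51], [0.17, 1.92], [-2.96, 2.96]. Speed limits (rad/s): [2.39, 2.39, 3.14, 3.14, 3.14, 3.14, 3.14].

## Interface

Orientations are given as a rotation vector (axis times angle).
In Python, from bench import * gives the robot as it stands.
- The arm moves only by the tool servo_tool, never from a script. Its argument "increments" is one flat list of numbers, 7 for each row, row after row: the shift along the tool's x, y, z in mm, then the turn, a rotation vector about the tool's x, y, z in rad, then the finger opening in mm, from 0 to 85.4. In form: [tx, ty, tz, wx, wy, wz, fingers, tx, ty, tz, wx, wy, wz, fingers, ...]. A call has exactly 8 rows; each row shifts and turns the commanded pose from where the row before left it, along the tool's axes as they then stand; what a row does not reach is not made up. A row lasts 1/8 s, in which the tool goes at most 62.5 mm and 10.7 degrees, less where a joint would pass 70% of its speed; a pose out of reach is approached as far as the arm can. A call is refused whole if a number of a shift passes 62.5 or a number of a turn 0.188, either way. A call with a gripper value outside its range is refused whole. The fingers move at their own pace and stop on an object; "squeeze" is the grip in N (left out, the last holds). Time passes only in rows, so rows that do not move let the fingers close, or fill a call up. It gives the time, the measured TCP pose, the force and the opening at its end, in the units of the state.
- get_obs(): the state, without advancing time (a new reading comes with each control period).
- grab_frame(name): name is "side" or "top"; returns (picture, depth): 480x640x3 uint8, red, green, blue; 480x640 float32, m along the optical axis (not along the pixel's ray), 0 where there is no reading.
- calibration(name): a dict with "fx", "fy", "cx", "cy" (pixels), "eye" and "orientation" of the camera in the world. Camera axes: x right, y up, looking along -z (the intrinsics and any distortion apply to the point x, -y, -z); pixel columns grow to the right and rows downward; lengths in m; the calibration is good to about 2 mm. A picture is of the moment at which its call begins. calibration takes no time and is no camera call.
- hand_in(): hands the job in, once; it reports no verdict.
The state is a dict: "clock": time; "joints": joint angles; "qvel": joint speeds; "tau": joint torques, N m; "tcp_pos": TCP position; "orientation": TCP orientation; "contact_force": force on the tool from outside, world axes, zero at the start; "moment": the same for the moment, N m; "grip_width": finger opening in m.
Only numpy, scipy, OpenCV 4.12 (cv2) and the standard library are available. Lean on these libraries where they do the work, as an engineer would, in place of code of your own. Each camera call takes 0.05 s, during which the arm holds its last target.

## Task

With the hand, push the clear sliding guard window of the gearbox stand up from beneath its lip, steadily and without pinching the lip, until the lip is level with the pointed pin on the right-hand post. The window is counterweighted and stays where it is left: leave it there, take the hand away, and do not disturb the bearing, shaft, wrench and oil bottle standing around.

Things in the scene. Friction and masses are not known exactly. Their poses are not given: they have to be found in the camera images.
- stand: fixed stand: two aluminium posts 40 x 40 mm, 470 mm tall, at y = +185 and -185 mm in its frame, joined by a rod at the top; base plate and a gearbox housing behind them (+x). Origin on the bench midway between the posts, in the window's mid-plane; its +x points level through the window, away from the robot's side, +y to the left post. Nothing of it is below or in front of the lip
- guard (a joint): height of the sliding window in m: 0 at its lowest stop, where the lip plate's middle is 105 mm above the bench; grows upwards, at most 0.215; starts between 0 and 0.05. Counterweights in the posts carry its weight (about 0.8 kg); friction is about 4 N, so 3 to 6 N moves it and it stays where left
- lip (a point): middle of the lip's front edge, at half the lip plate's thickness; moves with the window, has the stand's axes. The lip: level plate 8 mm thick, 300 mm long in y, on the window's lower edge; it sticks out 47 mm to -x, front edge 55 mm before the window's mid-plane. A 6 mm strip lies on it, set back 10 mm from that edge. Window 320 mm wide, 146 mm high. Free space under the lip
- pin_tip (a point): point of a steel pin, 12 mm thick, level along y, that marks the wanted height: on a dark collar clamped on the right post (seen from the robot, -y), pointing inwards to the lip's right end. Fixed in a run, 225 to 295 mm above the bench. The lip is level with it when lip and pin_tip have the same height
- bearing: loose steel bearing ring lying flat, 62 mm across, 18 mm high, left of the middle in front of the lip; origin at the centre of its underside
- shaft: loose stepped steel gear shaft standing upright, 60 mm across at the foot, 125 mm tall, outside the left post; origin at the centre of its underside
- wrench: loose steel wrench lying flat, 180 mm long along its x axis, on the bench in front of the right post; origin under its middle
- oil: loose grey bottle standing upright, 60 mm across, 150 mm tall, outside the right post; origin at the centre of its underside

How it is judged:
By the outcome, as a careful person would: the job done as asked, in the order asked, and still so for the second after the job is handed in, with the robot touching nothing.
It also fails if it takes over 43 s, if anything falls off the work surface, if the arm or the gripper's body presses on something with over 40 N, if the wrist force passes 120 N, or if a joint passes its speed limit or range.

## Working session

There is one attempt and no reset: what is moved stays moved. The work goes in short steps, Python scripts to look and compute and a tool call to move; the robot and the scene stay as the last step left them, time stands still between calls to the robot, and variables do not carry over. Pictures are saved under pics/ and viewed, and the job is handed in when it is done.

Besides the shell and the picture viewer there is one more tool, called after ">>>" as name(argument=value, ...) on one line, values as JSON. servo_tool: Moves the arm, as the interface text tells. Its arguments: {"type":"object","properties":{"increments":{"type":"array","items":{"type":"number"}},"squeeze":{"type":"number"}},"required":["increments"]}

```bash
mkdir -p pics; python3 - <<'E'
from bench import *
import cv2,numpy as np
for n in("side","top"):
    im,d=grab_frame(n); cv2.imwrite(f"pics/{n}0.png",im[:,:,::-1]); np.savez(f"{n}0.npz",im=im,d=d)
    c=calibration(n); print(n,c)
print(get_obs())
E
```

```text
side {'fx': 479.0229358509088, 'fy': 479.0229358509088, 'cx': 318.62017462385023, 'cy': 235.11020599595102, 'eye': array([ 0.25521052, -0.64996126,  0.82136931]), 'orientation': array([ 0.83563722, -0.17398067, -0.32976827])}
top {'fx': 534.5382046516274, 'fy': 534.5382046516274, 'cx': 321.73762923625833, 'cy': 234.30556506755514, 'eye': array([0.38723775, 0.03240418, 1.41004033]), 'orientation': array([ 0.0900692 , -0.10319409, -1.55094761])}
{'clock': 0.1, 'joints': array([-1.30107854,  0.47770254,  0.02236782,  1.55629676, -0.01151403,
        1.10931842, -0.08311191]), 'qvel': array([-0.00088574, -0.00303492, -0.00134717, -0.00291511,  0.00099846,
        0.00055434,  0.00021225]), 'tau': array([ 5.29846424e-03, -5.97755384e+01,  1.61427431e+00, -2.81951988e+01,
        1.29506900e-02,  5.11998383e-03, -1.58790118e-05]), 'tcp_pos': array([0.24883349, 0.6269119 , 0.23045699]), 'orientation': array([ 2.59827887e+00,  1.76418115e+00, -1.96846027e-03]), 'contact_force': array([-0.12074857, -0.60904361,  0.4971119 ]), 'moment': array([-0.00657564, -0.00537903, -0.01087008]), 'grip_width': 0.08578844778501774}
```

View pics/side0.png

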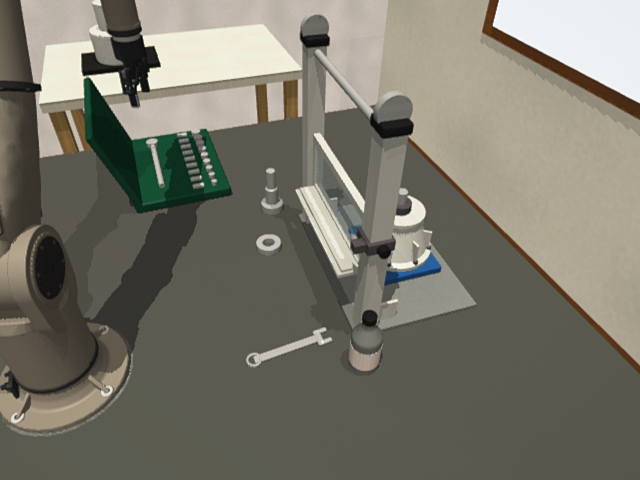

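View pics/top0.png

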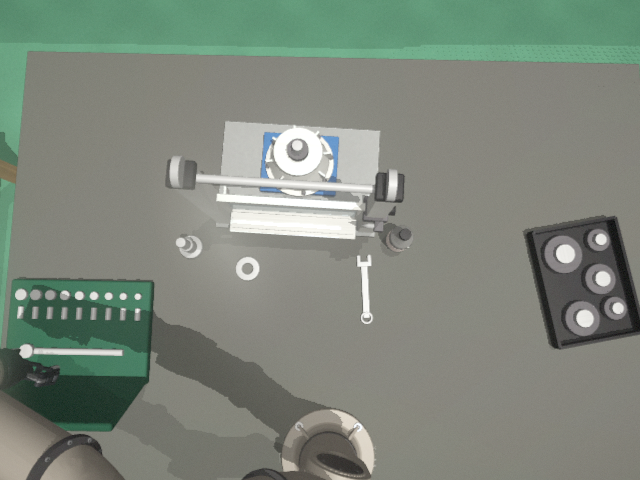

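The side view shows the lip running from (300,190) to (345,275), and the pin's collar on the right post near (375,245). In the top view the lip runs along (230–356, 225–238), with the pin near (375,228). I'll zoom in.

```bash
cat > h.py <<'E'
import numpy as np,cv2
from scipy.spatial.transform import Rotation as R
from bench import calibration
def ray(n,u,v):
    c=calibration(n); r=R.from_rotvec(c["orientation"]).as_matrix()
    return np.array(c["eye"]), r@np.array([(u-c["cx"])/c["fx"],-(v-c["cy"])/c["fy"],-1.0])
def pt(n,u,v,d): e,r=ray(n,u,v); return e+r*d
def onz(n,u,v,z): e,r=ray(n,u,v); return e+r*(z-e[2])/r[2]
def cloud(n,d):
    vv,uu=np.mgrid[0:480,0:640]; c=calibration(n); r=R.from_rotvec(c["orientation"]).as_matrix()
    p=np.stack([(uu-c["cx"])/c["fx"],-(vv-c["cy"])/c["fy"],-np.ones_like(uu,float)],-1)*d[...,None]
    return p@r.T+np.array(c["eye"])
def tri(n1,p1,n2,p2):
    e1,r1=ray(n1,*p1); e2,r2=ray(n2,*p2)
    A=np.stack([r1,-r2],1); s=np.linalg.lstsq(A,e2-e1,rcond=None)[0]
    a=e1+r1*s[0]; b=e2+r2*s[1]; return (a+b)/2,np.linalg.norm(a-b)
E
python3 - <<'E'
from h import *
a=np.load("side0.npz"); b=np.load("top0.npz")
s=a["im"][:,:,::-1]; t=b["im"][:,:,::-1]
cv2.imwrite("pics/s1.png",cv2.resize(s[170:320,280:480],None,fx=4,fy=4,interpolation=cv2.INTER_CUBIC))
cv2.imwrite("pics/t1.png",cv2.resize(t[150:260,210:410],None,fx=4,fy=4,interpolation=cv2.INTER_CUBIC))
P=cloud("side",a["d"]); Q=cloud("top",b["d"])
for u,v in[(300,200),(320,235),(340,270),(345,272),(375,245),(358,243),(365,244),(268,243),(365,340)]: print("s",u,v,P[v,u].round(4))
for u,v in[(235,232),(290,234),(350,235),(180,172),(390,186),(375,228),(392,211),(247,259),(366,319),(363,258),(404,236)]: print("t",u,v,Q[v,u].round(4))
E
```

```text
s 300 200 [0.5466 0.2021 0.1385]
s 320 235 [0.5467 0.07   0.1387]
s 340 270 [ 0.5448 -0.0462  0.1434]
s 345 272 [ 0.5538 -0.0511  0.1393]
s 375 245 [ 0.5737 -0.1179  0.2639]
s 358 243 [ 0.5493 -0.101   0.2614]
s 365 244 [ 0.5596 -0.1078  0.2618]
s 268 243 [ 0.4704  0.2318 -0.0007]
s 365 340 [ 0.5363 -0.1905  0.1032]
t 235 232 [ 0.5642  0.2526 -0.0006]
t 290 234 [0.5442 0.0991 0.1397]
t 350 235 [ 0.5442 -0.0445  0.1413]
t 180 172 [0.6013 0.27   0.5138]
t 390 186 [ 0.5812 -0.0879  0.5257]
t 375 228 [ 0.5454 -0.0912  0.2632]
t 392 211 [ 0.5835 -0.1281  0.2625]
t 247 259 [0.4915 0.2159 0.0178]
t 366 319 [ 0.3417 -0.097   0.002 ]
t 363 258 [ 0.5013 -0.0885 -0.004 ]
t 404 236 [ 0.5434 -0.1729  0.1472]
```

View pics/s1.png

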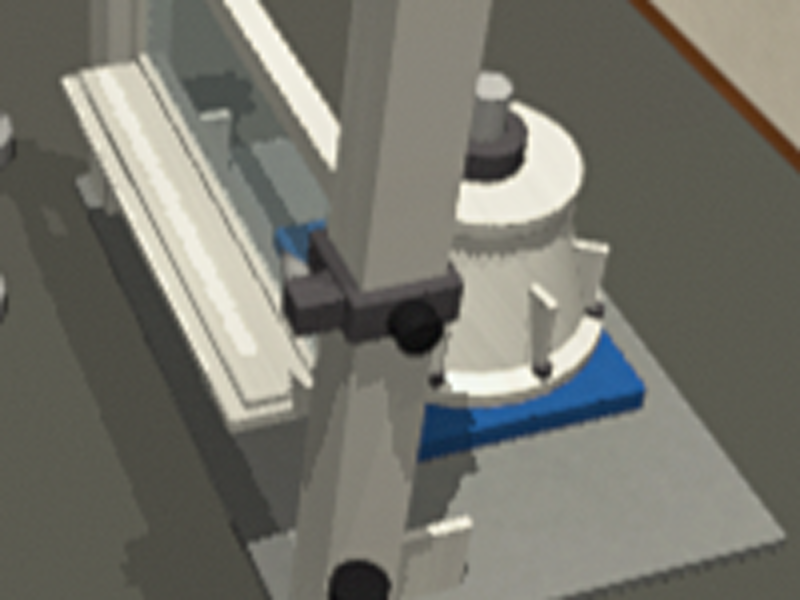

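View pics/t1.png

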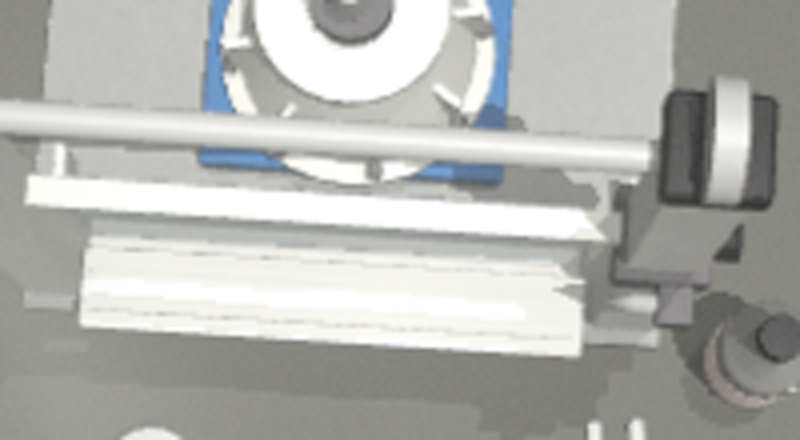

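```bash
python3 - <<'E'
from h import *
a=np.load("side0.npz"); b=np.load("top0.npz")
s=a["im"][:,:,::-1]; t=b["im"][:,:,::-1]
cv2.imwrite("pics/s2.png",cv2.resize(s[215:275,330:405],None,fx=10,fy=10,interpolation=cv2.INTER_NEAREST))
cv2.imwrite("pics/t2.png",cv2.resize(t[205:245,335:400],None,fx=12,fy=12,interpolation=cv2.INTER_NEAREST))
P=cloud("side",a["d"]); Q=cloud("top",b["d"])
print("top z"); 
for v in range(218,240): print(v,(Q[v,348:388:1,2]*1000).round().astype(int))
print("side z")
for v in range(222,260,2): print(v,(P[v,346:378,2]*1000).round().astype(int))
E
```

```text
top z
218 [148 151 150 151 151 154 155 161 160 162 167 171 169 120 244 265 262 271
 265 266 265 271 263 266 264 264 264 265 258 264 266 261 268 263 264 266
 265 267 264 261]
219 [145 148 145 146 146 147 145 146 150 150 144 157  89 120 246 259 265 262
 265 265 266 263 261 267 265 267 265 266 266 260 263 262 265 265 267 260
 267 270 264 265]
220 [145 147 145 144 148 144 139 138 134 133 137 133  88 123 246 259 261 264
 264 261 260 262 265 263 260 265 260 263 264 265 263 263 265 262 266 265
 264 265 266 268]
221 [141 149 146 145 149 146 138 143   8  13  16  50  92 121 158 248 248 250
 249 248 252 249 252 252 255 251 261 262 257 259 261 262 260 263 266 262
 265 260 262   2]
222 [ 151  145  145  145  145  142  138 1410   13   19   20   56   95  124
  161  186  180  187  191  193  191  191  195  196  190  196  264  264
  259  262  263  266  261  259  261  249  252  253   -1    1]
223 [143 150 144 144 149 144 139 140  13  12  21  59  95 132 157 169 168 170
 172 251 253 255 257 254 250 176 260 263 259 264 262 261 261 263 264  -1
   2  -3   3   1]
224 [144 146 149 145 151 148 136 145   9  10  
[... 4553 characters left out ...]
 258 258 259 257 256 255]
250 [146 145 146 145 148 244 246 250 253 252 251 252 252 251 251 250 248 248
 246 246 250 253 254 255 256 253 252 254 251 252 251 253]
252 [143 142 145 145 147 147 244 247 247 248 246 250 245 244 245 244 245 244
 243 241 248 249 250 249 249 248 247 246 249 246 246 251]
254 [146 147 144 146 146 143 149 150 244 243 241 157 160 202 204 210 215 219
 221 223 243 245 245 245 245 242 243 242 241 238 240 239]
256 [149 143 145 144 143 146 145 149 146 150 149 154 155 198 201 208 209 214
 214 219 224 241 239 232 230 233 230 231 232 228 228 228]
258 [145 145 149 145 145 146 146 147 146 149 151 149 153 192 198 203 206 209
 214 217 220 223 226 227 225 225 224 225 223 225 223 224]
```

View pics/s2.png

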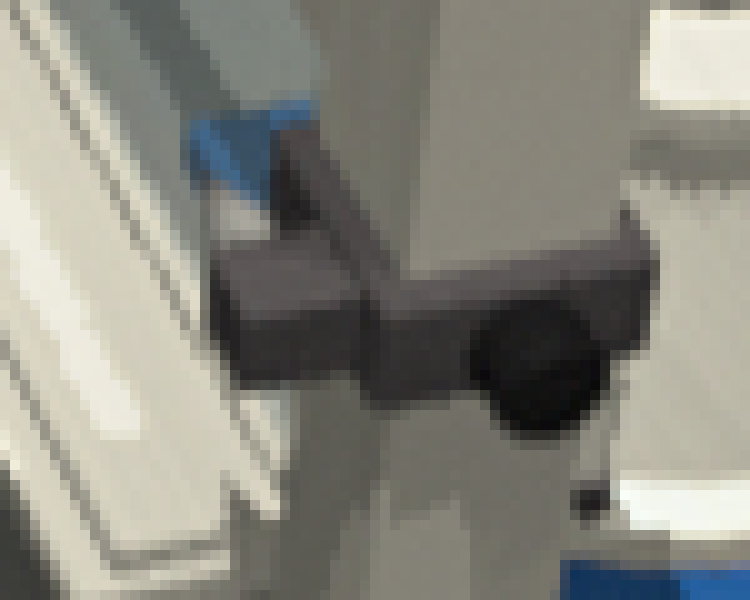

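View pics/t2.png

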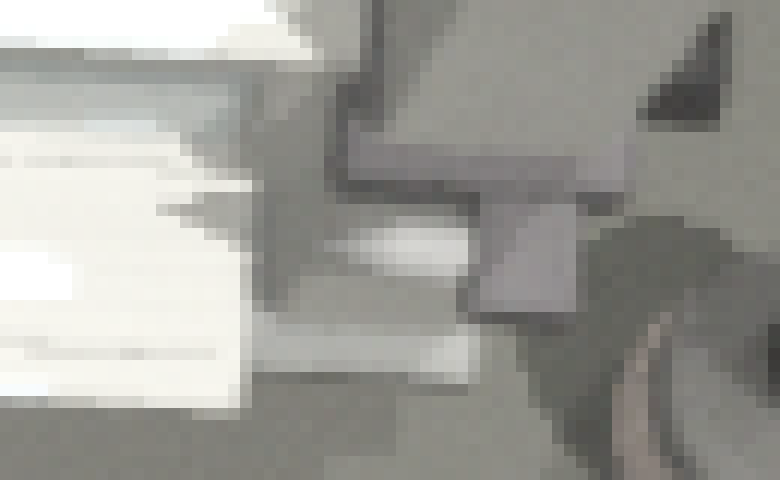

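```bash
python3 - <<'E'
from h import *
a=np.load("side0.npz"); b=np.load("top0.npz")
P=cloud("side",a["d"]); Q=cloud("top",b["d"])
m=lambda x:(np.median(x,0)*1000).round(1)
def sel(C,x0,x1,y0,y1,z0,z1):
    k=(C[...,0]>x0)&(C[...,0]<x1)&(C[...,1]>y0)&(C[...,1]<y1)&(C[...,2]>z0)&(C[...,2]<z1);return C[k]
for n,C in(("side",P),("top",Q)):
    g=sel(C,.40,.50,-.05,.15,-.02,.02); print(n,"bench",np.mean(g[:,2])*1000,len(g))
    g=sel(C,.4,.7,-.06,.26,.11,.16); print(" lip",len(g), m(g), np.histogram(g[:,2]*1000,bins=np.arange(110,162,2)))
# front edge of lip in top by z: for each column lowest row with z>.12 among window
pts=[]
im=b["im"].astype(int)
for u in range(234,354,4):
    col=im[:,u].sum(1)
    r=[v for v in range(215,250) if Q[v,u,2]>.12]
    v=max(r); pts.append((u,v))
pts=np.array(pts);print(pts.T)
zz=.135
w=np.array([onz("top",u,v+.5,zz) for u,v in pts]); k=np.polyfit(w[:,1],w[:,0],1); print("front edge x=",k, "at mid")
# lip ends
for v in (228,232):
    r=[u for u in range(200,380) if Q[v,u,2]>.12 and Q[v,u,2]<.16]; print(v,min(r),max(r),onz("top",min(r)-.5,v,zz),onz("top",max(r)+.5,v,zz))
# collar front block top, pin
g=Q[224:231,375:382].reshape(-1,3); print("block top TOP",g.mean(0)*1000)
g=P[241:244,353:362].reshape(-1,3); print("block top SIDE",g.mean(0)*1000)
for v in range(222,231): print(v,(Q[v,360:372]*1000).mean(0).round(1) if 0 else (np.mean(Q[v,366:373,2])*1000).round(1))
print("pin side ridge", [(v,(P[v,350:356]*1000).round(0).tolist()) for v in range(232,238)])
p=tri("top",(362.3,225.5),"side",(351,232.5));print(p)
E
```

```text
side bench -0.6404288270008793 2955
 lip 2643 [566.5  73.8 144.6] (array([  0,   0,   0,   0,   0,   0,   0,   0,   0,   2,  28,  39,  51,
       129, 290, 158, 353, 888, 353, 143,  67,  31,  43,  34,  34]), array([110, 112, 114, 116, 118, 120, 122, 124, 126, 128, 130, 132, 134,
       136, 138, 140, 142, 144, 146, 148, 150, 152, 154, 156, 158, 160]))
top bench 0.050846172160227715 2893
 lip 3128 [570.5  92.5 145.3] (array([ 18,   7,  10,  12,  10,   5,   4,   2,   0,   9,   4,  22,  40,
       114, 226, 280, 441, 604, 614, 382, 182,  70,  33,  19,  20]), array([110, 112, 114, 116, 118, 120, 122, 124, 126, 128, 130, 132, 134,
       136, 138, 140, 142, 144, 146, 148, 150, 152, 154, 156, 158, 160]))
[[234 238 242 246 250 254 258 262 266 270 274 278 282 286 290 294 298 302
  306 310 314 318 322 326 330 334 338 342 346 350]
 [231 231 232 232 232 232 233 233 233 233 234 234 234 234 235 238 235 235
  238 236 236 236 237 237 237 237 238 238 238 238]]
front edge x= [0.04540216 0.53716114] at mid
228 230 354 [0.55661712 0.24496994 0.135     ] [ 0.56214673 -0.05557137  0.135     ]
232 239 354
[... 540 characters left out ...]
195.0], [589.0, -10.0, 198.0]]), (234, [[551.0, -65.0, 252.0], [551.0, -67.0, 254.0], [552.0, -70.0, 256.0], [590.0, 1.0, 186.0], [589.0, -7.0, 193.0], [587.0, -14.0, 199.0]]), (235, [[549.0, -68.0, 252.0], [550.0, -70.0, 254.0], [552.0, -70.0, 253.0], [552.0, -74.0, 257.0], [554.0, -73.0, 255.0], [588.0, -13.0, 196.0]]), (236, [[550.0, -67.0, 250.0], [549.0, -73.0, 255.0], [549.0, -76.0, 257.0], [551.0, -77.0, 257.0], [552.0, -79.0, 259.0], [555.0, -77.0, 256.0]]), (237, [[590.0, 12.0, 169.0], [548.0, -76.0, 255.0], [548.0, -79.0, 257.0], [550.0, -79.0, 257.0], [551.0, -80.0, 257.0], [553.0, -80.0, 257.0]])]
(array([ 0.55199046, -0.06445485,  0.25474274]), np.float64(0.0009339257369805563))
```

>>> servo_tool(increments=[-35,40,-15,0,0,0,0,-35,40,-15,0,0,0,0,-35,40,-15,0,0,0,0,-35,40,-15,0,0,0,0,-35,40,-15,0,0,0,0,-35,40,-15,0,0,0,0,-35,40,-15,0,0,0,0,-35,40,-15,0,0,0,0], squeeze=20)

```text
clock: 1.1
tcp_pos: [0.4435, 0.2473, 0.3516]
orientation: [-2.599, -1.765, 0.0]
contact_force: [1.2, 0.6, -0.1]
grip_width: 0.0001
```

```bash
cat > st.py <<'E'
from h import *
from bench import get_obs
np.set_printoptions(precision=3,suppress=True)
o=get_obs(); M=R.from_rotvec(o["orientation"]).as_matrix()
print("t",round(o["clock"],2),"q",o["joints"],"p",o["tcp_pos"],"F",o["contact_force"].round(1),"w",round(o["grip_width"],4)); print("X",M[:,0],"Y",M[:,1],"Z",M[:,2])
E
python3 st.py
```

```text
t 1.1 q [-0.832  0.094  0.219  1.798 -0.022  1.251  0.586] p [0.443 0.247 0.352] F [ 1.2  0.6 -0.1] w 0.0001
X [ 0.369  0.929 -0.   ] Y [ 0.929 -0.369 -0.   ] Z [-0. -0. -1.]
```

>>> servo_tool(increments=[0,0,0,0.035,0.09,0,0,0,0,0,0.035,0.09,0,0,0,0,0,0.035,0.09,0,0,0,0,0,0.035,0.09,0,0,0,0,0,0.035,0.09,0,0,0,0,0,0.035,0.09,0,0,0,0,0,0.035,0.09,0,0,0,0,0,0.035,0.09,0,0])

```text
clock: 2.1
tcp_pos: [0.443, 0.2489, 0.3513]
orientation: [-2.022, -1.372, -0.567]
contact_force: [-0.2, 0.2, 0.0]
grip_width: 0.0002
```

```bash
python3 st.py
```

```text
t 2.1 q [-0.57   0.044  0.401  2.073 -0.917  1.084  1.499] p [0.443 0.249 0.351] F [-0.2  0.2  0. ] w 0.0002
X [0.367 0.663 0.653] Y [ 0.93  -0.266 -0.253] Z [ 0.006  0.7   -0.714]
```

>>> servo_tool(increments=[0,0,0,-0.069,-0.173,0,0,0,0,0,-0.069,-0.173,0,0,0,0,0,-0.069,-0.173,0,0,0,0,0,-0.069,-0.173,0,0,0,0,0,-0.069,-0.173,0,0,0,0,0,-0.069,-0.173,0,0,0,0,0,-0.069,-0.173,0,0,0,0,0,-0.069,-0.173,0,0])

```text
clock: 3.1
tcp_pos: [0.4432, 0.2498, 0.3517]
orientation: [2.063, 1.394, -0.521]
contact_force: [0.2, -0.8, -0.5]
grip_width: -0.0001
```

```bash
python3 st.py
```

```text
t 3.1 q [-1.035  0.392  0.17   1.605  0.391  1.715  0.272] p [0.443 0.25  0.352] F [ 0.2 -0.8 -0.5] w -0.0001
X [ 0.375  0.697 -0.612] Y [ 0.927 -0.278  0.252] Z [ 0.005 -0.661 -0.75 ]
```

```bash
cat > plan.py <<'E'
# usage: plan(p_target, Z_target, X_target or None, n rows)
from h import *
from bench import get_obs
np.set_printoptions(precision=3,suppress=True)
def plan(p,Z,X=None,n=8,p0=None,M0=None,rows=False):
    o=get_obs(); M=R.from_rotvec(o["orientation"]).as_matrix() if M0 is None else M0
    p0=o["tcp_pos"] if p0 is None else p0
    Z=np.array(Z,float);Z/=np.linalg.norm(Z)
    if X is None:
        c=np.cross(M[:,2],Z);s=np.linalg.norm(c);a=np.arctan2(s,M[:,2]@Z)
        T=R.from_rotvec(c/max(s,1e-9)*a).as_matrix()@M
    else:
        X=np.array(X,float);X-=X@Z*Z;X/=np.linalg.norm(X);T=np.stack([X,np.cross(Z,X),Z],1)
    w=R.from_matrix(M.T@T).as_rotvec(); d=(np.array(p)-p0)/n
    print("total rot",np.linalg.norm(w),"row w",w/n)
    Mi=M
    for i in range(n):
        print((Mi.T@d*1000).round(0)); Mi=Mi@R.from_rotvec(w/n).as_matrix()
E
python3 -c "
from plan import *
plan([.42,.17,.33],[.65,-.6,-.45])"
```

```text
total rot 0.7326723613406345 row w [-0.091  0.014  0.   ]
[-6. -1.  9.]
[-6. -1.  8.]
[-7. -2.  8.]
[-7. -3.  8.]
[-7. -4.  7.]
[-7. -4.  7.]
[-7. -5.  7.]
[-7. -5.  6.]
```

>>> servo_tool(increments=[-6,-1,9,-0.09,0.014,0,0,-6,-1,8,-0.09,0.014,0,0,-7,-2,8,-0.09,0.014,0,0,-7,-3,8,-0.09,0.014,0,0,-7,-4,7,-0.09,0.014,0,0,-7,-4,7,-0.09,0.014,0,0,-7,-5,7,-0.09,0.014,0,0,-7,-5,6,-0.09,0.014,0,0])

```text
clock: 4.1
tcp_pos: [0.4195, 0.1695, 0.3291]
orientation: [1.516, 1.379, 0.111]
contact_force: [-0.4, 0.3, -0.2]
grip_width: -0.0001
```

```bash
python3 st.py; python3 -c "
from plan import *
plan([.42,.12,.30],[.93,-.3,-.2])"
```

```text
t 4.1 q [-1.273  0.164  0.073  2.219  0.973  1.454 -0.217] p [0.419 0.17  0.329] F [-0.4  0.3 -0.2] w -0.0001
X [ 0.335  0.774 -0.537] Y [0.678 0.197 0.708] Z [ 0.654 -0.602 -0.459]
total rot 0.48963633749929064 row w [-0.056  0.024 -0.   ]
[-3. -4.  5.]
[-3. -4.  5.]
[-3. -4.  5.]
[-3. -5.  5.]
[-3. -5.  4.]
[-3. -5.  4.]
[-3. -5.  3.]
[-4. -5.  3.]
```

>>> servo_tool(increments=[0,0,8,-0.056,0.024,0,0,0,0,8,-0.056,0.024,0,0,0,0,8,-0.056,0.024,0,0,0,0,8,-0.056,0.024,0,0,0,0,7,-0.056,0.024,0,0,0,0,5,-0.056,0.024,0,0,0,0,3,-0.056,0.024,0,0,0,0,3,-0.056,0.024,0,0])

```text
clock: 5.1
tcp_pos: [0.4531, 0.1527, 0.2999]
orientation: [1.14, 1.41, 0.35]
contact_force: [-0.6, 0.4, -1.3]
grip_width: -0.0
```

```bash
python3 st.py; python3 -c "
from plan import *
plan([.46,.12,.25],[.98,-.1,-.1],[0,1,0])
plan([.46,.12,.25],[.98,-.1,-.1])"
```

```text
t 5.1 q [-0.473  0.376 -0.855  2.435  1.456  1.68  -0.518] p [0.453 0.153 0.3  ] F [-0.6  0.4 -1.3] w -0.0
X [ 0.212  0.782 -0.586] Y [0.417 0.469 0.778] Z [ 0.884 -0.41  -0.227]
total rot 0.6753505669949734 row w [-0.029  0.034  0.072]
[ 1. -6.  4.]
[ 0. -7.  4.]
[-1. -7.  3.]
[-1. -7.  3.]
[-2. -7.  3.]
[-2. -7.  3.]
[-3. -6.  2.]
[-3. -6.  2.]
total rot 0.3514892827024152 row w [-0.037  0.024  0.   ]
[ 1. -6.  4.]
[ 1. -7.  4.]
[ 0. -7.  3.]
[ 0. -7.  3.]
[ 0. -7.  3.]
[ 0. -7.  3.]
[ 0. -7.  2.]
[ 0. -7.  2.]
```

```bash
python3 -c "
from plan import *
plan([.47,.12,.18],[.95,-.25,-.15],[0,1,0])"
```

```text
total rot 0.6018370812860891 row w [-0.017  0.017  0.071]
[  6. -13.   7.]
[  5. -13.   7.]
[  4. -14.   7.]
[  3. -14.   7.]
[  2. -14.   6.]
[  1. -14.   6.]
[ -1. -15.   6.]
[ -2. -15.   6.]
```

>>> servo_tool(increments=[6,-13,7,-0.017,0.017,0.071,0,5,-13,7,-0.017,0.017,0.071,0,4,-14,7,-0.017,0.017,0.071,0,3,-14,7,-0.017,0.017,0.071,0,2,-14,6,-0.017,0.017,0.071,0,1,-14,6,-0.017,0.017,0.071,0,-1,-15,6,-0.017,0.017,0.071,0,-2,-15,6,-0.017,0.017,0.071,0])

```text
clock: 6.1
tcp_pos: [0.5062, 0.1738, 0.1878]
orientation: [1.425, 1.12, 0.85]
contact_force: [-0.4, 0.2, -0.4]
grip_width: -0.0
```

```bash
python3 st.py; python3 - <<'E'
from h import *
from bench import *
for n in("side","top"):
    im,d=grab_frame(n); cv2.imwrite(f"pics/{n}2.png",im[:,:,::-1])
E
```

```text
t 6.1 q [-0.437  0.806 -0.785  2.434  1.817  1.915 -1.302] p [0.506 0.174 0.188] F [-0.4  0.2 -0.4] w -0.0
X [ 0.301  0.95  -0.08 ] Y [0.179 0.026 0.984] Z [ 0.937 -0.31  -0.162]
```

View pics/side2.png

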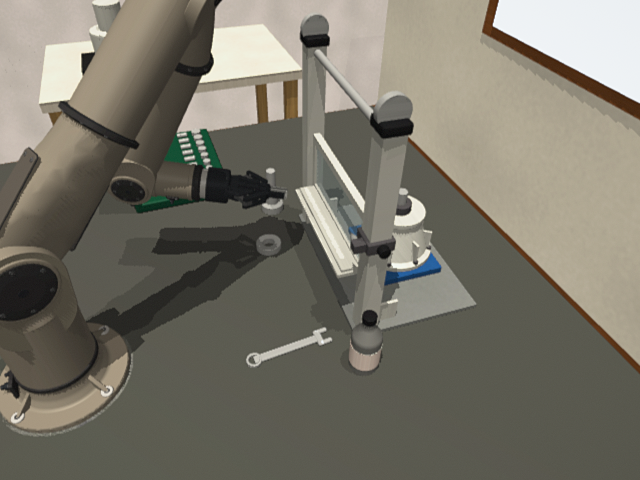

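View pics/top2.png

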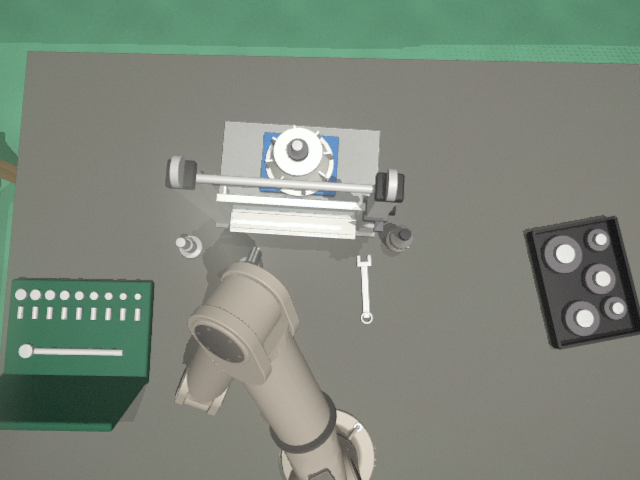

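```bash
python3 -c "
from plan import *
plan([.505,.15,.103],[.95,-.27,-.12],[.27,.95,0])"
```

```text
total rot 0.10019558189730794 row w [-0.006  0.005  0.01 ]
[ -2. -10.   3.]
[ -2. -10.   2.]
[ -2. -10.   2.]
[ -2. -10.   2.]
[ -2. -10.   2.]
[ -3. -10.   2.]
[ -3. -10.   2.]
[ -3. -10.   2.]
```

>>> servo_tool(increments=[-2,-11,2,-0.006,0.005,0.01,0,-2,-11,2,-0.006,0.005,0.01,0,-2,-11,2,-0.006,0.005,0.01,0,-2,-10,2,-0.006,0.005,0.01,0,-2,-10,2,-0.006,0.005,0.01,0,-3,-10,2,-0.006,0.005,0.01,0,-3,-10,2,-0.006,0.005,0.01,0,-3,-10,2,-0.006,0.005,0.01,0])

```text
clock: 7.2
tcp_pos: [0.5089, 0.1586, 0.1033]
orientation: [1.427, 1.067, 0.951]
contact_force: [0.1, -0.3, -0.1]
grip_width: 0.0001
```

```bash
python3 st.py; python3 -c "
from plan import *
plan([.515,.125,.103],[.97,-.22,-.08],[.22,.97,0])"
```

```text
t 7.2 q [-0.636  1.011 -0.482  2.434  1.888  1.915 -1.664] p [0.509 0.159 0.103] F [ 0.1 -0.3 -0.1] w 0.0001
X [0.282 0.959 0.001] Y [ 0.111 -0.034  0.993] Z [ 0.953 -0.28  -0.116]
total rot 0.07230980940491578 row w [-0.005  0.008 -0.001]
[-4.  0.  2.]
[-4.  0.  2.]
[-4.  0.  2.]
[-4.  0.  2.]
[-4.  0.  2.]
[-4.  0.  2.]
[-4.  0.  2.]
[-4.  0.  2.]
```

```bash
python3 -c "
from plan import *
plan([.570,.12,.100],[.97,-.24,-.05],[.24,.97,0])"
```

```text
total rot 0.07912181361311603 row w [-0.008  0.005 -0.001]
[-2.  1.  9.]
[-3.  1.  9.]
[-3.  0.  9.]
[-3.  0.  9.]
[-3.  0.  9.]
[-3.  0.  9.]
[-3.  0.  9.]
[-3.  0.  9.]
```

>>> servo_tool(increments=[-2,0,9,-0.008,0.005,0,0,-3,0,9,-0.008,0.005,0,0,-3,0,9,-0.008,0.005,0,0,-3,0,9,-0.008,0.005,0,0,-3,0,9,-0.008,0.005,0,0,-3,0,9,-0.008,0.005,0,0,-3,0,9,-0.008,0.005,0,0,-3,0,9,-0.008,0.005,0,0])

```text
clock: 8.2
tcp_pos: [0.5725, 0.117, 0.0967]
orientation: [1.36, 1.057, 1.01]
contact_force: [1.1, 0.3, 0.2]
grip_width: -0.0002
```

```bash
python3 st.py; python3 - <<'E'
from h import *
from bench import *
for n in("side",):
    im,d=grab_frame(n); cv2.imwrite(f"pics/{n}3.png",im[:,:,::-1])
E
```

```text
t 8.2 q [-0.548  1.046 -0.304  2.41   2.141  1.899 -1.671] p [0.572 0.117 0.097] F [1.1 0.3 0.2] w -0.0002
X [0.243 0.97  0.005] Y [ 0.049 -0.017  0.999] Z [ 0.969 -0.242 -0.052]
```

View pics/side3.png

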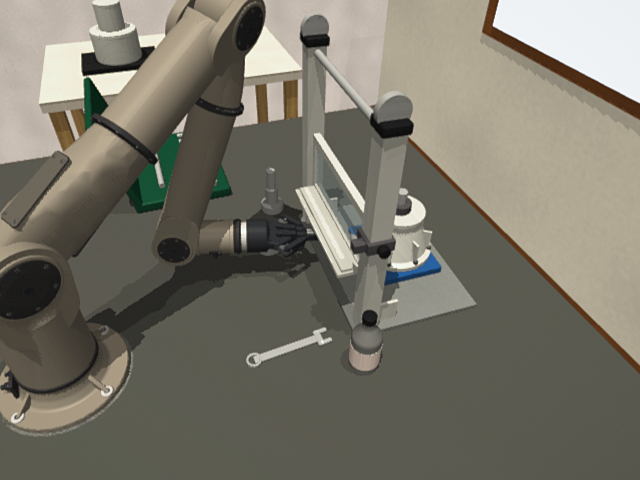

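The side view shows the fingertips tucked beneath the lip at about (312,232), with nothing touching yet. I'll raise slowly until contact.

>>> servo_tool(increments=[0,3,0,0,0,0,0,0,3,0,0,0,0,0,0,3,0,0,0,0,0,0,3,0,0,0,0,0,0,3,0,0,0,0,0,0,3,0,0,0,0,0,0,3,0,0,0,0,0,0,3,0,0,0,0,0])

```text
clock: 9.25
tcp_pos: [0.573, 0.1169, 0.1202]
orientation: [1.362, 1.058, 1.008]
contact_force: [0.7, 0.3, -4.8]
grip_width: -0.0001
```

```bash
python3 st.py
```

```text
t 9.25 q [-0.512  0.986 -0.347  2.43   2.145  1.891 -1.617] p [0.573 0.117 0.12 ] F [ 0.7  0.3 -4.8] w -0.0001
X [0.243 0.97  0.004] Y [ 0.051 -0.017  0.999] Z [ 0.969 -0.242 -0.054]
```

>>> servo_tool(increments=[0,5,0,0,0,0,0,0,5,0,0,0,0,0,0,5,0,0,0,0,0,0,5,0,0,0,0,0,0,5,0,0,0,0,0,0,5,0,0,0,0,0,0,5,0,0,0,0,0,0,5,0,0,0,0,0])

```text
clock: 10.25
tcp_pos: [0.5797, 0.1192, 0.1593]
orientation: [1.362, 1.053, 1.005]
contact_force: [-18.4, -4.2, -4.8]
grip_width: 0.0002
```

```bash
python3 st.py
```

```text
t 10.25 q [-0.373  0.907 -0.504  2.436  2.18   1.915 -1.459] p [0.58  0.119 0.159] F [-18.4  -4.2  -4.8] w 0.0002
X [0.248 0.969 0.004] Y [ 0.049 -0.016  0.999] Z [ 0.967 -0.248 -0.052]
```

Fx of −18 N shows the tip reached the window face: q4 and q6 are at their limits, so the TCP drifted forward. I'll drop a few mm, back off, and turn the heading to move the joints off their limits.

>>> servo_tool(increments=[0,-1,-6,0,0,0,0,0,-3,-4,0,0,0,0,0,-2,-2,0,-0.05,0,0,-1,0,0,0,-0.05,0,0,-1,0,0,0,-0.05,0,0,-1,0,0,0,-0.05,0,0,-1,0,0,0,-0.05,0,0,-1,0,0,0,-0.05,0,0])

```text
clock: 11.25
tcp_pos: [0.5694, 0.1214, 0.1529]
orientation: [1.459, 0.824, 0.77]
contact_force: [-0.1, -0.1, -0.8]
grip_width: -0.0002
```

```bash
python3 st.py
```

```text
t 11.25 q [-0.48   0.922 -0.523  2.258  1.797  1.916 -1.441] p [0.569 0.121 0.153] F [-0.1 -0.1 -0.8] w -0.0002
X [ 0.525  0.851 -0.011] Y [ 0.047 -0.016  0.999] Z [ 0.85  -0.525 -0.048]
```

>>> servo_tool(increments=[0,2,0,0.015,0,0,0,0,2,0,0.015,0,0,0,0,3,0,0.015,0,0,0,0,4,0,0.015,0,0,0,0,4,0,0.015,0,0,0,0,4,0,0.015,0,0,0,0,4,-1,0,0,0,0,0,4,-1,0,0,0,0])

```text
clock: 12.25
tcp_pos: [0.5705, 0.12, 0.18]
orientation: [1.54, 0.869, 0.74]
contact_force: [-0.6, -1.1, -4.6]
grip_width: -0.0003
```

```bash
python3 st.py
```

```text
t 12.25 q [-0.427  0.795 -0.586  2.279  1.768  1.804 -1.336] p [0.571 0.12  0.18 ] F [-0.6 -1.1 -4.6] w -0.0003
X [ 0.525  0.851 -0.011] Y [ 0.124 -0.064  0.99 ] Z [ 0.842 -0.521 -0.139]
```

>>> servo_tool(increments=[0,4.5,-0.6,0,0,0,0,0,4.5,-0.6,0,0,0,0,0,4.5,-0.6,0,0,0,0,0,4.5,-0.6,0,0,0,0,0,4.5,-0.6,0,0,0,0,0,4.5,-0.6,0,0,0,0,0,4.5,-0.6,0,0,0,0,0,4,-0.6,0,0,0,0])

```text
clock: 13.25
tcp_pos: [0.5709, 0.1208, 0.2158]
orientation: [1.54, 0.87, 0.741]
contact_force: [-2.9, -3.1, -4.4]
grip_width: 0.0001
```

```bash
python3 st.py; cat > look.py <<'E'
from h import *
from bench import *
import sys
k=sys.argv[1]
for n in("side","top"):
    im,d=grab_frame(n); cv2.imwrite(f"pics/{n}{k}.png",im[:,:,::-1]); np.savez(f"{n}{k}.npz",im=im,d=d)
    C=cloud(n,d)
    # lip top surface in stand frame
    s=C-np.array([.5415,.095,0]); a=-.0454; X=s[...,0]*np.cos(a)+s[...,1]*np.sin(a); Y=-s[...,0]*np.sin(a)+s[...,1]*np.cos(a)
    Z=C[...,2]
    for nm,x0,x1,y0,y1 in(("plate front",.001,.009,-.14,.14),("strip",.012,.038,-.14,.14),("strip R",.012,.038,-.14,-.02),("strip L",.012,.038,.02,.14)):
        m=(X>x0)&(X<x1)&(Y>y0)&(Y<y1)&(Z>.11)&(Z<.275)
        z=Z[m]*1000
        if len(z)>5: print(n,nm,len(z),"med",np.median(z).round(1),"mean trimmed",np.mean(z[abs(z-np.median(z))<5]).round(1))
E
python3 look.py 4
```

```text
t 13.25 q [-0.411  0.709 -0.611  2.285  1.745  1.775 -1.267] p [0.571 0.121 0.216] F [-2.9 -3.1 -4.4] w 0.0001
X [ 0.524  0.851 -0.011] Y [ 0.125 -0.064  0.99 ] Z [ 0.842 -0.521 -0.14 ]
side plate front 347 med 241.3 mean trimmed 241.4
side strip 1016 med 247.4 mean trimmed 247.5
side strip R 511 med 247.6 mean trimmed 247.6
side strip L 364 med 247.3 mean trimmed 247.4
top plate front 457 med 242.7 mean trimmed 242.8
top strip 1483 med 248.7 mean trimmed 248.7
top strip R 636 med 248.9 mean trimmed 248.9
top strip L 629 med 248.6 mean trimmed 248.6
```

View pics/side4.png

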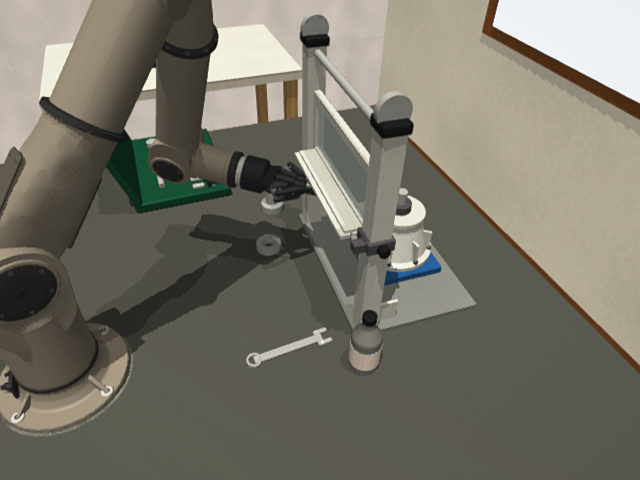

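View pics/top4.png

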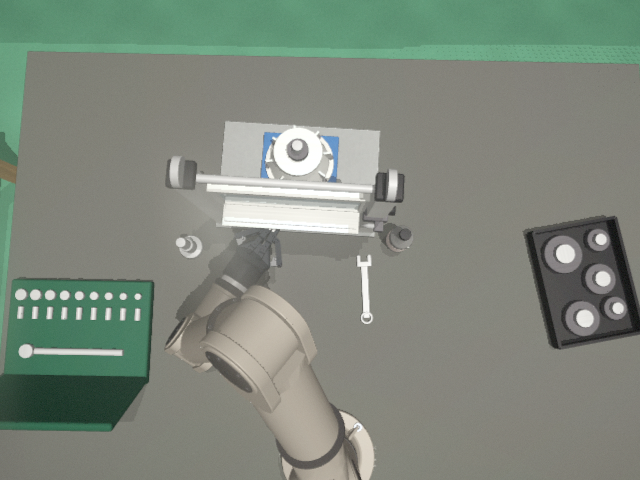

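```bash
python3 - <<'E'
from h import *
from scipy.optimize import least_squares
for n in("side","top"):
  for k in(0,4):
    f=np.load(f"{n}{k}.npz"); C=cloud(n,f["d"])
    s=C-np.array([.5415,.095,0]); a=-.0454; X=s[...,0]*np.cos(a)+s[...,1]*np.sin(a); Y=-s[...,0]*np.sin(a)+s[...,1]*np.cos(a); Z=C[...,2]
    for y0,y1 in((-.190,-.180),(-.180,-.175),(-.175,-.168),(-.168,-.16),(-.16,-.15)):
        m=(X>-.005)&(X<.03)&(Y>y0)&(Y<y1)&(Z>.244)&(Z<.275)
        x,z=X[m]*1e3,Z[m]*1e3
        if len(x)<4: continue
        r=least_squares(lambda p:np.hypot(x-p[0],z-p[1])-6,[np.mean(x),np.mean(z)-5],loss="soft_l1")
        print(n,k,y0,y1,len(x),"x",x.min().round(1),x.max().round(1),"z",np.median(z).round(1),z.max().round(1),"fit r6",r.x.round(1))
E
```

```text
side 0 -0.19 -0.18 48 x 5.3 29.3 z 260.7 264.9 fit r6 [ 15.3 256.5]
side 0 -0.18 -0.175 12 x 13.9 29.7 z 256.7 263.2 fit r6 [ 23. 260.]
side 0 -0.175 -0.168 25 x 12.9 29.3 z 256.8 262.0 fit r6 [ 23.2 256. ]
side 0 -0.168 -0.16 26 x 14.7 30.0 z 255.2 265.7 fit r6 [ 23.4 256.5]
side 0 -0.16 -0.15 5 x 16.4 29.2 z 251.7 260.7 fit r6 [ 23.3 254.9]
side 4 -0.19 -0.18 47 x 6.0 30.0 z 260.4 263.7 fit r6 [ 17.4 256.9]
side 4 -0.18 -0.175 14 x 13.3 29.4 z 257.7 263.8 fit r6 [ 22.9 260.1]
side 4 -0.175 -0.168 27 x 12.9 29.5 z 256.1 263.4 fit r6 [ 23.6 257.3]
side 4 -0.168 -0.16 19 x 14.8 29.3 z 254.6 261.9 fit r6 [ 23.4 254.1]
side 4 -0.16 -0.15 6 x 16.3 29.5 z 252.2 260.2 fit r6 [ 22.9 255. ]
top 0 -0.19 -0.18 53 x 6.2 29.9 z 260.7 265.8 fit r6 [ 18.2 258.4]
top 0 -0.18 -0.175 20 x 12.9 29.9 z 255.3 263.3 fit r6 [ 20.9 252.7]
top 0 -0.175 -0.168 24 x 12.8 29.4 z 254.9 265.2 fit r6 [ 20.4 252.1]
top 0 -0.168 -0.16 21 x 14.3 29.1 z 255.7 264.1 fit r6 [ 24.4 255.6]
top 4 -0.19 -0.18 52 x 6.5 29.7 z 261.6 267.4 fit r6 [ 19.1 259.4]
top 4 -0.18 -0.175 22 x 13.0 29.5 z 256.5 262.6 fit r6 [ 21.3 255.1]
top 4 -0.175 -0.168 23 x 12.4 29.3 z 255.5 264.4 fit r6 [ 20.9 252.8]
top 4 -0.168 -0.16 19 x 14.8 29.4 z 253.5 261.8 fit r6 [ 23.9 255.6]
top 4 -0.16 -0.15 5 x 18.1 28.8 z 255.0 258.9 fit r6 [ 23.7 254.3]
```

```bash
python3 - <<'E'
from h import *
from scipy.optimize import least_squares
for n in("side","top"):
    A=[]
    for k in(0,4):
        f=np.load(f"{n}{k}.npz"); C=cloud(n,f["d"])
        s=C-np.array([.5415,.095,0]); a=-.0454; X=s[...,0]*np.cos(a)+s[...,1]*np.sin(a); Y=-s[...,0]*np.sin(a)+s[...,1]*np.cos(a)
        A.append(np.stack([X,Y,C[...,2]],-1).reshape(-1,3)*1e3)
    A=np.concatenate(A)
    b=A[(A[:,0]>-5)&(A[:,0]<24)&(A[:,1]>-182)&(A[:,1]<-145)&(A[:,2]>240)&(A[:,2]<270)]
    b=b[np.argsort(b[:,1])]
    print(n,len(b));print(b.round(0).astype(int)[::2].tolist())
    m=(b[:,1]>-181)&(b[:,1]<-168)&(b[:,0]>10)&(b[:,2]<260)
    x,z=b[m,0],b[m,2]
    for r0 in(6,):
        r=least_squares(lambda p:np.hypot(x-p[0],z-p[1])-r0,[18,250],loss="soft_l1");print(r0,len(x),r.x,np.percentile(z,[50,75,90]))
E
```

```text
side 94
[[14, -178, 257], [20, -178, 257], [21, -177, 256], [23, -176, 255], [17, -176, 259], [19, -176, 258], [16, -175, 256], [14, -175, 254], [18, -175, 257], [24, -174, 253], [22, -174, 256], [14, -173, 257], [18, -173, 258], [13, -173, 252], [22, -173, 255], [21, -172, 257], [17, -172, 257], [13, -172, 256], [15, -171, 257], [18, -170, 256], [20, -170, 258], [18, -168, 257], [15, -168, 255], [17, -166, 255], [18, -164, 256], [17, -163, 253], [15, -162, 252], [15, -162, 250], [17, -161, 253], [18, -159, 254], [17, -159, 251], [17, -157, 252], [18, -154, 252], [12, -151, 241], [13, -150, 243], [19, -149, 243], [19, -149, 240], [9, -149, 240], [5, -148, 243], [2, -148, 241], [0, -147, 243], [0, -146, 240], [14, -146, 242], [18, -146, 240], [18, -146, 245], [22, -146, 249], [16, -145, 248]]
6 43 [ 18.29399538 251.2759089 ] [256.39932723 257.09987267 257.56536102]
top 124
[[13, -182, 258], [15, -182, 259], [22, -182, 256], [21, -181, 260], [13, -180, 253], [15, -180, 258], [17, -180, 257], [21, -179, 258], [19, -179, 261], [13, -178, 255], [17, -178, 255], [22, -178, 254], [19, -177,
[... 210 characters left out ...]
 [18, -173, 260], [15, -172, 252], [15, -171, 254], [19, -171, 255], [16, -171, 258], [21, -171, 257], [21, -171, 258], [15, -169, 254], [24, -169, 251], [19, -169, 255], [21, -169, 255], [19, -169, 258], [17, -167, 253], [21, -167, 255], [19, -167, 256], [16, -166, 261], [19, -165, 251], [14, -165, 255], [21, -164, 254], [21, -164, 256], [19, -162, 253], [21, -162, 253], [18, -162, 257], [17, -160, 252], [18, -160, 257], [18, -156, 255], [19, -154, 251], [24, -150, 243], [6, -149, 241], [8, -148, 242], [13, -148, 243], [17, -148, 242], [23, -147, 246], [4, -146, 243], [10, -146, 242], [15, -146, 241], [19, -146, 242]]
6 62 [ 18.69691421 251.4964194 ] [255.36901988 257.45388155 258.76881872]
```

>>> servo_tool(increments=[0,2,-0.3,0,0,0,0,0,2,-0.3,0,0,0,0,0,2,-0.3,0,0,0,0,0,2,-0.3,0,0,0,0,0,2,-0.3,0,0,0,0,0,1,-0.2,0,0,0,0,0,1,0,0,0,0,0,0,0,0,0,0,0,0])

```text
clock: 14.35
tcp_pos: [0.5709, 0.1211, 0.2277]
orientation: [1.54, 0.87, 0.741]
contact_force: [-3.0, 1.0, -3.9]
grip_width: -0.0001
```

```bash
python3 st.py; python3 look.py 5
```

```text
t 14.35 q [-0.405  0.68  -0.619  2.286  1.738  1.764 -1.243] p [0.571 0.121 0.228] F [-3.   1.  -3.9] w -0.0001
X [ 0.524  0.852 -0.011] Y [ 0.125 -0.064  0.99 ] Z [ 0.843 -0.52  -0.14 ]
side plate front 356 med 253.3 mean trimmed 253.5
side strip 1014 med 259.4 mean trimmed 259.4
side strip R 512 med 259.5 mean trimmed 259.5
side strip L 358 med 259.3 mean trimmed 259.3
top plate front 463 med 254.1 mean trimmed 254.1
top strip 1519 med 260.0 mean trimmed 260.0
top strip R 652 med 260.1 mean trimmed 260.1
top strip L 646 med 259.9 mean trimmed 259.9
```

>>> servo_tool(increments=[0,0.4,0,0,0,0,0,0,0.4,0,0,0,0,0,0,0.4,0,0,0,0,0,0,0.3,-0.2,0,0,0,0,0,0,0,0,0,0,0,0,0,0,0,0,0,0,0,0,0,0,0,0,0,0,0,0,0,0,0,0])

```text
clock: 15.45
tcp_pos: [0.5709, 0.1211, 0.2291]
orientation: [1.54, 0.87, 0.741]
contact_force: [-4.7, 1.2, -4.8]
grip_width: -0.0003
```

```bash
python3 st.py; python3 look.py 6; python3 - <<'E'
import cv2
s=cv2.imread("pics/side6.png")[190:265,320:420];cv2.imwrite("pics/s6c.png",cv2.resize(s,None,fx=8,fy=8,interpolation=cv2.INTER_CUBIC))
E
```

```text
t 15.45 q [-0.404  0.677 -0.62   2.286  1.737  1.763 -1.24 ] p [0.571 0.121 0.229] F [-4.7  1.2 -4.8] w -0.0003
X [ 0.524  0.852 -0.011] Y [ 0.125 -0.064  0.99 ] Z [ 0.842 -0.52  -0.14 ]
side plate front 340 med 254.7 mean trimmed 254.8
side strip 1026 med 260.8 mean trimmed 260.8
side strip R 520 med 260.9 mean trimmed 260.8
side strip L 363 med 260.8 mean trimmed 260.8
top plate front 470 med 255.4 mean trimmed 255.5
top strip 1515 med 261.5 mean trimmed 261.5
top strip R 648 med 261.7 mean trimmed 261.7
top strip L 648 med 261.3 mean trimmed 261.3
```

View pics/s6c.png

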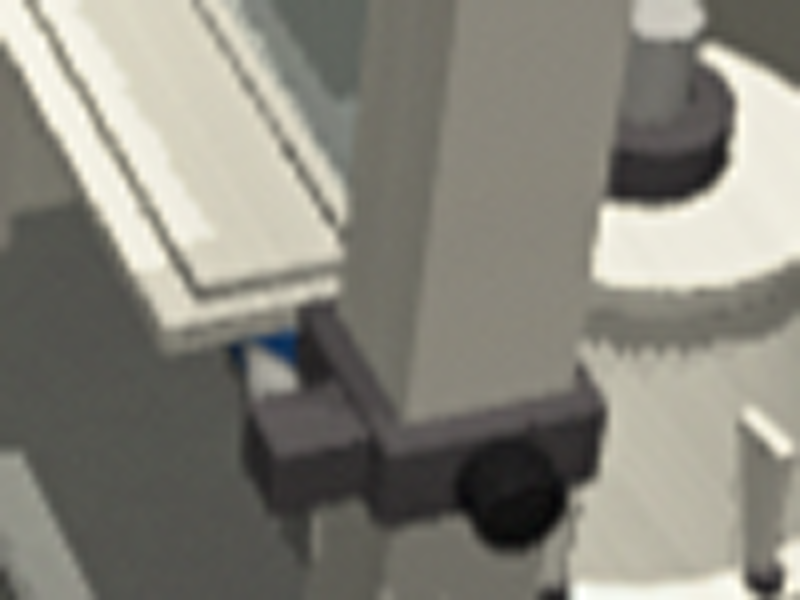

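Lip and pin now agree within about 0.5 mm: 250.8 against 251.3 mm from the side camera, 251.5 against 251.5 mm from the top. I'll lower the hand first, then withdraw.

>>> servo_tool(increments=[0,-2,0.3,0,0,0,0,0,-3,0.4,0,0,0,0,0,-4,0.5,0,0,0,0,0,-5,0.5,0,0,0,0,0,-5,-5,0,0,0,0,0,-5,-8,0,0,0,0,0,-4,-10,0,0,0,0,0,-4,-10,0,0,0,0])

```text
clock: 16.55
tcp_pos: [0.5399, 0.14, 0.2016]
orientation: [1.54, 0.87, 0.741]
contact_force: [-1.1, -0.8, -0.9]
grip_width: -0.0001
```

```bash
python3 st.py
```

```text
t 16.55 q [-0.48   0.749 -0.631  2.298  1.672  1.829 -1.334] p [0.54  0.14  0.202] F [-1.1 -0.8 -0.9] w -0.0001
X [ 0.524  0.852 -0.011] Y [ 0.125 -0.064  0.99 ] Z [ 0.843 -0.52  -0.14 ]
```

Clear of the lip. I'll withdraw further and look again.

>>> servo_tool(increments=[0,-2,-9,0,0,0,0,0,-2,-9,0,0,0,0,0,-2,-9,0,0,0,0,0,-2,-9,0,0,0,0,0,-2,-9,0,0,0,0,0,-2,-9,0,0,0,0,0,-1,-6,0,0,0,0,0,0,0,0,0,0,0])

```text
clock: 17.55
tcp_pos: [0.4882, 0.1719, 0.1973]
orientation: [1.54, 0.871, 0.741]
contact_force: [-0.4, -0.1, 0.9]
grip_width: 0.0002
```

```bash
python3 st.py; python3 look.py 7
```

```text
t 17.55 q [-0.62   0.762 -0.643  2.307  1.524  1.869 -1.412] p [0.488 0.172 0.197] F [-0.4 -0.1  0.9] w 0.0002
X [ 0.524  0.852 -0.011] Y [ 0.125 -0.064  0.99 ] Z [ 0.843 -0.52  -0.14 ]
side plate front 326 med 254.9 mean trimmed 254.9
side strip 1028 med 260.8 mean trimmed 260.8
side strip R 518 med 260.8 mean trimmed 260.9
side strip L 363 med 260.8 mean trimmed 260.8
top plate front 463 med 255.4 mean trimmed 255.4
top strip 1517 med 261.5 mean trimmed 261.5
top strip R 658 med 261.6 mean trimmed 261.6
top strip L 644 med 261.3 mean trimmed 261.3
```

View pics/side7.png

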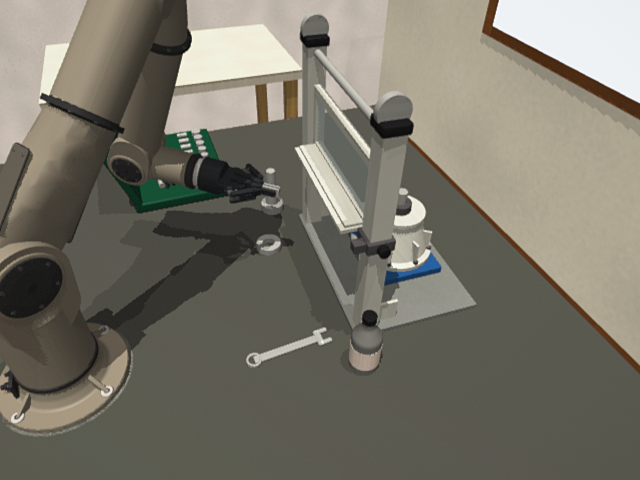

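View pics/top7.png

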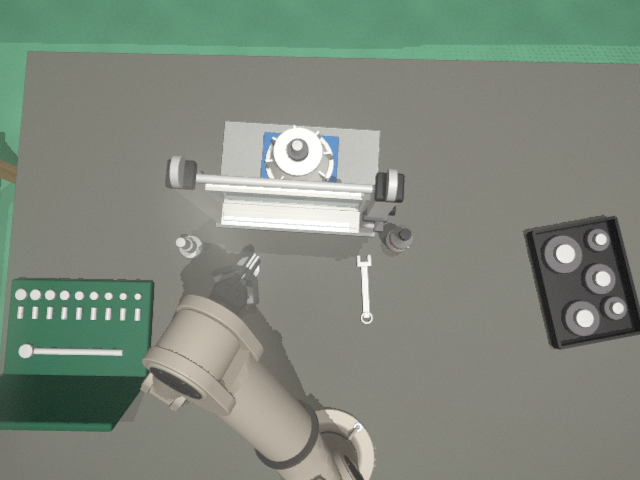

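The hand is clear in front of the lip: the side view puts the fingertips at (280,192) and the lip edge at (300,150). The lip stayed put, and the bearing, shaft, wrench and bottle are at their original pixels.

```bash
python3 -c "
from bench import *
print(hand_in()); print(get_obs()['clock'])"
```

```text
the job is handed in; nothing more can be done
None
the job is handed in; nothing more can be done
```

The window is up with its lip level with the pin, and the hand is clear. I handed the job in at about 17.6 s. I pushed from beneath the lip with the fingers closed, then lowered the hand and withdrew it.

**Height check:** after the hand was withdrawn, the lip's mid-thickness was at about 250.9 mm (side camera) and 251.5 mm (top camera). The pin axis measured 251.3 and 251.5 mm, so they agree within about 0.5 mm. A rough two-view fix of the pin's tip, done early on, disagreed at about 254.7 mm. I relied on fitting the pin's cylinder in both depth images instead.

**Surroundings:** judged by eye from the last pictures, the bearing, shaft, wrench and bottle are where they started. I did not measure their positions again. The force on the hand read about zero after withdrawal.

**Not fully steady:** part-way up, two joints reached their limits and the hand drifted forward. The force reading reached 18 N sideways, probably the fingertip pressing on the window face. I lowered the hand a few mm, turned it and pushed on. After that the vertical push read about 4–5 N, with up to about 5 N sideways.

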